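# Set the sweet tongs to the marked gap and hold them ready

## Task

Free the sprung sweet tongs from their stand by sliding the lock grip fully back to its end stop, away from the tongs. Then lift the tongs level, about 10 cm up and clear of the stand, and squeeze the two arms until the pointer pin lines up with the blade of the marker on the gauge bar. Finish while still holding the tongs in the air, steady at that gap (do not put them down or let go), and leave the jar and the roll of tape beside the stand where they are.

Things in the scene. Friction and masses are not known exactly. Their poses are not given: they have to be found in the camera images.
- stand: dark wooden stand fixed to the table: base 100 (x) x 230 (y: -122 to +108) x 10 mm; origin on the table, z up. The tongs lie along its y, tips to +y, on a rear saddle (y -52 to -22, 30 mm high, cheeks 44 high) and a front rest bar across x (y 77 to 89, 30 mm high). At the -y end the lock's block (y -119 to -57, 48 mm high, steel guides to 54)
- lock (a joint): travel in m of the sliding lock plate along the stand's -y, away from the tongs: starts at 0 to 0.006, its plate over the tongs' back end so they cannot be lifted; end stop at 0.035, tongs free. About 2.5 N of friction; stays where left
- lock_grip (a point): centre of the upright steel grip on the lock plate, 66 mm above the table, with the plate under it; the grip is a block 14 mm (stand x) x 12 mm (stand y), its top 80 mm above the table and its foot at 53 mm
- tongs: loose steel sprung tongs, about 0.09 kg, in the stand (axes as the stand's, origin at its (0, -35, 30) mm). Origin midway between the hinges, at the underside; y along the middle to the tips, x from left arm to right arm, z up. Extends y -15 to +135 mm; arms 1 to 15 mm high, swinging alike about upright hinges at x -6 and +6 mm, sprung outwards
- tongs_grip (a point): tongs' middle plane at y = 80, z = 8 mm, halfway between the ribbed finger plates (36 mm long in y, 16 high) on the arms' outer sides; 38 mm above the table at first. Squeeze here, across x. Width over the plates 56 mm open (8 N), 32 mm fully squeezed (14 N); it shrinks about 0.7 mm for each mm the pin moves along the bar
- tip_r (a point): inner face of the right (+x) arm's jaw at the tip; the tip gap is the distance to tip_l, about 45 mm open, 6 mm squeezed to the end, 11 to 32 mm at the mark
- tip_l (a point): inner face of the left (-x) arm's jaw at the tip
- pointer (a point): near the top of the upright pointer pin, 4 mm thick, on the right (+x) arm near its tip, just on the tip side of the gauge bar; its top is 33 mm above the tongs' underside
- mark (a point): middle of the upright blade (2.5 mm thick) on the 9 mm collar clamped on the gauge bar, at a different place each time. The bar, on the left arm, crosses over the right arm at y about 108 mm, 20 to 24 mm above the tongs' underside. x along the bar, away from the left arm. Wanted gap: pointer's x in this frame is 0, the pin beside the blade, 7 to 12 mm off along y; larger x when open
- jar: loose sprinkle jar with a green cap, 46 mm diameter, 96 mm high, beyond the tips of the tongs; origin at the centre of its underside; leave alone
- tape: loose roll of brown tape, 93 mm diameter, 48 mm high, lying flat beyond the lock end of the stand; origin at the centre of its underside; leave alone

How it is judged:
By the outcome, as a careful person would: the job done as asked, in the order asked, and still so for the second after the job is handed in, while the arm keeps its last pose, push and grip.
It also fails if it takes over 45 s, if anything falls off the work surface, if the arm or the gripper's body presses on something with over 40 N, if the wrist force passes 120 N, or if a joint passes its speed limit or range.

## Robot

A 6-joint arm with a two-finger parallel gripper is mounted at the origin on a cart in front of the work surface, level with it; the furniture and walls round the work are solid. World frame = base frame: x ahead of the robot, y to its left, z up, the work surface at z = 0. Lengths are in m, angles in degrees, forces in N, time in s.
With the tool pointing down it reaches from about 0.35 to 0.875 m from the base axis. Payload 4.2 kg.
Tool frame: the origin (TCP) lies midway between the tips of the shut fingers; the grasp point (between the pads) lies 19 mm behind it (r.pinch_z is the distance from the TCP to the grasp point, in m); z points along the fingers, y is the line along which they close (so a half turn about z gives the same grasp; the last joint's range is limited). The gripper opens to 87 mm and grips with 3 to 60 N. Pads are 19 mm wide; open, the fingers measure 117 mm over their backs; the gripper's body (75 mm by 190 mm) begins 51 mm behind the grasp point.
Start: joints at [83.686, 22.042, 0.453, 0, -68.411, -14.817], TCP at [0.225, 0.583, 0.223] pointing down, gripper open.
Joint ranges: [-179.83, 179.83], [-69.29, 118.12], [-61.27, 80.66], [-181.25, 117.63], [-171.15, -9.14], [-177.46, 177.46]. Speed limits (degrees/s): [159.86, 159.86, 180, 180, 180, 180].

## Interface

Orientations are given as a 3x3 rotation matrix whose columns are the frame's x, y, z axes.
In Python, from station import r, imaging, models gives the robot as it stands. The module is installed in compiled form; this text tells all that it offers.
- The arm moves only by the tool apply_moves, never from a script. Its argument "moves" is a list of rows, each a list of 2 entries, a list of its own where there are three numbers: the shift along the tool's x, y, z in m, then the turn about the tool's z in degrees. A call has 1 to 5 rows; each row shifts and turns the commanded pose from where the row before left it, along the tool's axes as they then stand; what a row does not reach is not made up. A row lasts 1/12 s, in which the tool goes at most 41.7 mm and 7.16 degrees, less where a joint would pass 70% of its speed; a pose out of reach is approached as far as the arm can. A call is refused whole if a number of a shift passes 0.0417 or a number of a turn 7.16, either way. A call with a gripper value outside its range is refused whole. "hand" is the finger opening in m, from 0 to 0.087, set as the call begins (left out, the last holds). The fingers move at their own pace and stop on an object; the grip force is fixed at half the most. Time passes only in rows, so rows that do not move let the fingers close. It gives the time, the measured TCP pose, the force, the opening and the grip force at its end, in the units of the state.
- r.sense(): the state, without advancing time (a new reading comes with each control period).
- imaging.capture(name): name is "scene" or "side" or "wrist"; returns a dict with "frame" (480x640x3 uint8, blue, green, red), "intrinsics" (3x3 intrinsics, pixels), "dist" ([k1, k2, p1, p2, k3] as OpenCV has them; the pictures are not rectified), "eye" and "orientation" of the camera in the world. Camera axes: x right, y down, z forward; pixel columns grow to the right and rows downward; lengths in m; the calibration is good to about 2 mm. A picture is of the moment at which its call begins. There is no depth.
- r.finish_job(): hands the job in; it is judged then, once.
Trained networks look in a picture, given as the dict that the camera call returned (one of the last four; its "shot" number tells which), for a name from the list of things; names that differ only in an ending like _2 or _b are one class to them, and where a whole thing is asked for, a point or a joint stands for the part that bears it (a point fixed in the world has none). Each returns a list of dicts, best first, with "confidence" (0 to 1); they miss things now and then, are a little off and sometimes report something else, mostly with a low value. They report only what shows in the picture. A call takes as long as a camera call.
- models.cut_out(picture, target): "region" (480x640 bool, what is visible of it) and "extent" ([left, top, width, height] as shares, 0 to 1, of the picture: columns of its width, rows of its height, round what is visible of it).
- models.place_of(picture, target): "at" ([column, row] as shares, 0 to 1, of the picture: columns of its width, rows of its height: a listed point, or the origin of a listed thing).
The state is a dict: "time_s": time; "joints": joint angles; "joint_velocities": joint speeds; "effort": joint torques, N m; "tcp_pos": TCP position; "ee_rot": TCP orientation; "wrist_force": force on the tool from outside, world axes, zero at the start; "moment": the same for the moment, N m; "gripper_width": opening from 0.0 (shut) to 1.0 (fully open); "gripper_force": force on a finger pad.
Only numpy, scipy, OpenCV 4.12 (cv2) and the standard library are available. Lean on these libraries where they do the work, as an engineer would, in place of code of your own. Each camera call takes 0.05 s, during which the arm holds its last target. There are 200 camera calls.

## Working session

There is one attempt and no reset: what is moved stays moved. The work goes in short steps, Python scripts to look and compute and a tool call to move; the robot and the scene stay as the last step left them, time stands still between calls to the robot, and variables do not carry over. Pictures are saved under pics/ and viewed, at most 10 in all, crops included, and the job is handed in when it is done.

Besides the shell and the picture viewer there is one more tool, called after "Request:" by a JSON object that holds its "fn" and its "kwargs". apply_moves: Moves the arm, as the interface text tells. Its arguments: {"type":"object","properties":{"moves":{"type":"array"},"hand":{"type":"number"}},"required":["moves"]}

```bash
mkdir -p pics
cat > h.py <<'E'
import numpy as np, cv2
from station import r, imaging, models
def ray(p, at):
    K=np.array(p["intrinsics"]);d=np.array(p["dist"],float)
    u=np.array([[[at[0]*640,at[1]*480]]],float)
    n=cv2.undistortPoints(u,K,d)[0,0]
    return np.array(p["eye"]),np.array(p["orientation"])@np.array([n[0],n[1],1.])
def atz(p,at,z):
    e,v=ray(p,at); return e+v*(z-e[2])/v[2]
def tri(rs):
    A=np.zeros((3,3));b=np.zeros(3)
    for e,v in rs:
        v=v/np.linalg.norm(v);M=np.eye(3)-np.outer(v,v);A+=M;b+=M@e
    x=np.linalg.solve(A,b)
    return x,[float(np.linalg.norm((np.eye(3)-np.outer(v,v)/(v@v))@(x-e))) for e,v in rs]
def proj(p,X):
    R=np.array(p["orientation"]).T;X=np.atleast_2d(X)
    return cv2.projectPoints((X-np.array(p["eye"]))@R.T,np.zeros(3),np.zeros(3),np.array(p["intrinsics"]),np.array(p["dist"],float))[0][:,0]
E
python3 - <<'E'
from h import *
np.set_printoptions(precision=4,suppress=True)
Z=dict(stand=0,lock_grip=.066,tongs=.03,tongs_grip=.038,tip_r=.038,tip_l=.038,pointer=.06,mark=.06,jar=0,tape=0)
ps={}
for n in ("scene","side","wrist"):
    p=imaging.capture(n);ps[n]=p;cv2.imwrite(f"pics/a_{n}.png",p["frame"])
    print(n,np.array(p["eye"]))
    for t,z in Z.items():
        for o in models.place_of(p,t)[:2]: print(" ",t,round(o["confidence"],2),np.array(o["at"])*[640,480],atz(p,o["at"],z))
s=r.sense();print(s["time_s"],s["tcp_pos"],s["ee_rot"],s["gripper_width"],s["wrist_force"],r.pinch_z)
E
```

```text
scene [-0.1065  0.3805  0.5436]
  stand 0.82 [364.992 267.024] [ 0.5014 -0.0251  0.    ]
  lock_grip 0.66 [402.368 230.784] [ 0.4928 -0.1031  0.066 ]
  tongs 0.75 [382.208 252.384] [ 0.4923 -0.0579  0.03  ]
  tongs_grip 0.56 [349.184 261.312] [0.4886 0.0197 0.038 ]
  tip_r 0.73 [334.912 250.08 ] [0.5341 0.0251 0.038 ]
  tip_r 0.7 [322.304 260.016] [0.5168 0.0621 0.038 ]
  tip_l 0.73 [334.912 250.08 ] [0.5341 0.0251 0.038 ]
  tip_l 0.7 [322.304 260.016] [0.5168 0.0621 0.038 ]
  pointer 0.83 [320.384 247.488] [0.527  0.0604 0.06  ]
  pointer 0.63 [291.008 292.512] [0.4338 0.1634 0.06  ]
  mark 0.53 [292.992 291.984] [0.4334 0.16   0.06  ]
  jar 0.82 [293.504 292.992] [0.4973 0.133  0.    ]
  tape 0.92 [430.976 237.984] [ 0.5215 -0.2069  0.    ]
side [0.3822 0.7645 0.5325]
  lock_grip 0.75 [334.72  207.792] [ 0.4977 -0.1008  0.066 ]
  lock_grip 0.44 [319.808 253.296] [0.4985 0.0703 0.066 ]
  tongs 0.85 [330.112 232.416] [ 0.5003 -0.062   0.03  ]
  tongs_grip 0.75 [325.12  251.808] [0.4967 0.0219 0.038 ]
  tip_r 0.72 [308.224 263.184] [0.5203 0.0641 0.038 ]
  tip_r 0.48 [328.576 266.88 ] [0.4827 0.0686 0.038 ]
  tip_l 0.72 [308.224 263.184] [0.5203 0.0641 0.038 ]
  tip_l 0.48 [328.576 266.88 ] [0.4827 0.0686 0.038 ]
  pointer 0.69 [308.288 249.312] [0.5225 0.0526 0.06  ]
  mark 0.42 [317.504 251.616] [0.505  0.0569 0.06  ]
  mark 0.16 [328. 270.] [0.4778 0.1087 0.06  ]
  jar 0.89 [307.072 306.   ] [0.5083 0.1364 0.    ]
  tape 0.8 [329.92  212.784] [ 0.5212 -0.1971  0.    ]
wrist [0.2975 0.5553 0.3843]
1.65 [0.2253 0.583  0.2226] [[ 0.9328 -0.3605  0.    ]
 [-0.3605 -0.9328  0.    ]
 [ 0.     -0.     -1.    ]] 1.0005271550450345 [0.998  0.3811 0.8285] 0.0187
```

View pics/a_scene.png

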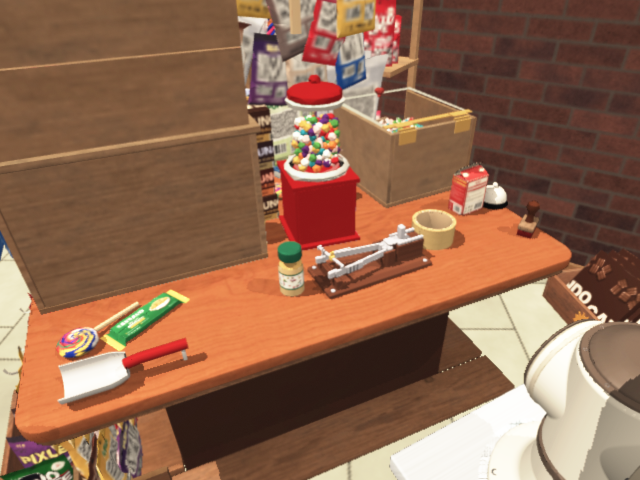

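View pics/a_side.png

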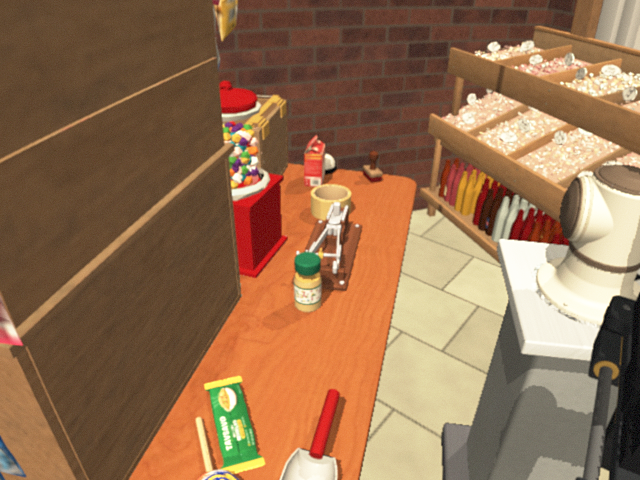

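Run:
```python
from h import *
np.set_printoptions(precision=4,suppress=True)
a=imaging.capture("scene");b=imaging.capture("side")
px=dict(lock=((402.4,230.8),(334.7,207.8)),tongs=((382.2,252.4),(330.1,232.4)),grip=((349.2,261.3),(325.1,251.8)),tip_r=((322.3,260),(308.2,263.2)),pointer=((320.4,247.5),(308.3,249.3)),jar=((293.5,293),(307.1,306)),tape=((431,238),(329.9,212.8)))
for k,(u,v) in px.items():
    print(k,*tri([ray(a,np.array(u)/[640,480]),ray(b,np.array(v)/[640,480])]))
```

```text
lock [ 0.4985 -0.1079  0.0618] [0.0003470339662107943, 0.0003470339662105749]
tongs [ 0.4998 -0.0638  0.0263] [0.00243959298058961, 0.0024395929805896507]
grip [0.4976 0.0139 0.0315] [0.0010731864444700318, 0.0010731864444700617]
tip_r [0.5212 0.0597 0.0347] [0.00019171965437119598, 0.00019171965437109843]
pointer [0.52   0.0636 0.0663] [0.0009159984808082614, 0.0009159984808080501]
jar [ 0.5095  0.1275 -0.0093] [0.0015024823931690076, 0.0015024823931691054]
tape [ 0.5235 -0.2087 -0.0042] [0.0020972066095367543, 0.0020972066095368436]
```

The scene shows the stand with the tongs at (370,262), the jar at (291,268) and the tape at (434,230). The gumball machine base (280–357, 240) and the cabinet corner (266,258) lie close behind the stand. I'll measure those obstacles before moving.

Run:
```python
from h import *
np.set_printoptions(precision=4,suppress=True)
a=imaging.capture("scene");b=imaging.capture("side")
for n,p,l in (("scene",a,[(266,258),(40,305),(284,238),(303,246),(358,238),(400,200)]),("side",b,[(240,298),(125,480),(246,272),(286,238)])):
    for u in l: print(n,u,atz(p,np.array(u)/[640,480],0))
f=cv2.resize(a["frame"][200:320,260:450],None,fx=4,fy=4,interpolation=cv2.INTER_CUBIC);cv2.imwrite("pics/b.png",f)
```

```text
scene (266, 258) [0.6258 0.1359 0.    ]
scene (40, 305) [0.6878 0.5498 0.    ]
scene (284, 238) [0.6769 0.0732 0.    ]
scene (303, 246) [0.6286 0.0504 0.    ]
scene (358, 238) [ 0.5984 -0.0681  0.    ]
scene (400, 200) [ 0.6958 -0.25    0.    ]
side (240, 298) [0.6271 0.1371 0.    ]
side (125, 480) [0.6569 0.492  0.    ]
side (246, 272) [0.6399 0.0608 0.    ]
side (286, 238) [ 0.5942 -0.0714  0.    ]
```

View pics/b.png

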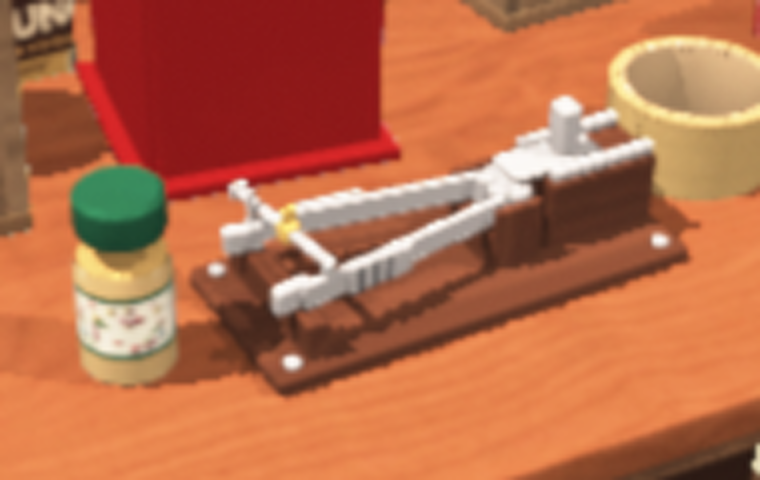

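The crop shows the yellow mark collar at about (332,255) in the scene picture and the lock grip at (402,228). The machine is close behind, so I'll work the lock with the fingers closing along the stand's y. Moving over the lock now.

Request:
{"fn": "apply_moves", "kwargs": {"moves": [[[0.028,0.03,0],-7.04],[[0.0245,0.033,0],-7.04],[[0.02,0.036,0],-7.04],[[0.015,0.038,0],0],[[0.015,0.038,0],0]], "hand": 0.05}}

```text
time_s: 2.27
tcp_pos: [0.3021, 0.3909, 0.2227]
ee_rot: [[1.0, 0.001, 0.0], [0.001, -1.0, 0.0], [0.0, -0.0, -1.0]]
wrist_force: [1.3, 0.1, 0.4]
gripper_width: 0.708
gripper_force: 0.0
```

Request:
{"fn": "apply_moves", "kwargs": {"moves": [[[0.015,0.038,0],0],[[0.015,0.038,0],0],[[0.015,0.038,0],0],[[0.015,0.038,0],0],[[0.015,0.038,0],0]]}}

```text
time_s: 2.68
tcp_pos: [0.3769, 0.2009, 0.223]
ee_rot: [[1.0, 0.001, 0.001], [0.001, -1.0, 0.001], [0.001, -0.001, -1.0]]
wrist_force: [1.1, 0.1, 0.2]
gripper_width: 0.582
gripper_force: 0.0
```

Request:
{"fn": "apply_moves", "kwargs": {"moves": [[[0.015,0.038,0],0],[[0.015,0.038,0],0],[[0.015,0.038,0],0],[[0.015,0.038,0],0],[[0.015,0.038,0],0]]}}

```text
time_s: 3.1
tcp_pos: [0.452, 0.0107, 0.2231]
ee_rot: [[1.0, 0.0, 0.001], [0.0, -1.0, 0.0], [0.001, -0.0, -1.0]]
wrist_force: [0.7, 1.1, 0.5]
gripper_width: 0.573
gripper_force: 0.0
```

Run:
```python
from h import *
np.set_printoptions(precision=4,suppress=True)
p=imaging.capture("wrist");cv2.imwrite("pics/c.png",p["frame"])
print(np.array(p["eye"]),np.array(p["orientation"]))
Z=dict(lock_grip=.066,tongs_grip=.038,pointer=.06,mark=.056,tip_r=.038)
for t,z in Z.items():
    for o in models.place_of(p,t)[:2]: print(" ",t,round(o["confidence"],2),np.array(o["at"])*[640,480],atz(p,o["at"],z))
```

```text
[0.5292 0.0106 0.385 ] [[ 0.0002 -0.9601 -0.2796]
 [-1.     -0.0001 -0.0002]
 [ 0.0002  0.2796 -0.9601]]
  lock_grip 0.88 [468.8   168.288] [ 0.4923 -0.0998  0.066 ]
  pointer 0.72 [254.976 120.096] [0.5266 0.059  0.06  ]
  pointer 0.43 [257.472 179.28 ] [0.4829 0.0587 0.06  ]
  mark 0.73 [258.816 182.496] [0.4798 0.0584 0.056 ]
  mark 0.52 [269.312 156.72 ] [0.4995 0.0497 0.056 ]
```

View pics/c.png

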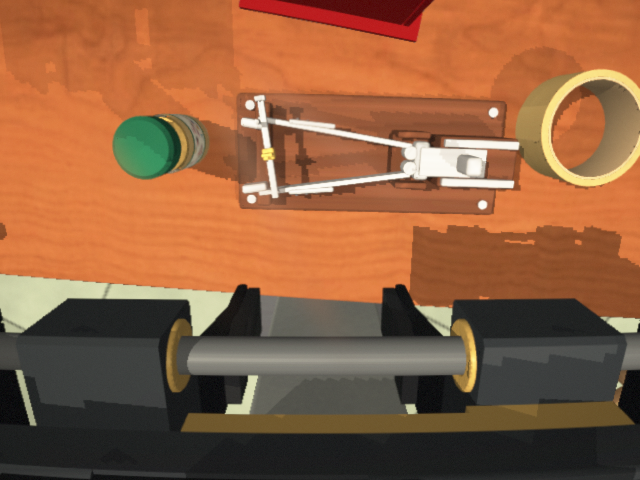

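The wrist view shows the stand base corners at about (238,94), (505,102), (493,213) and (240,207). The lock grip is at (468,163), the collar at (267,155) and the right pin near (262,99). Next I fit the stand pose from the corners.

Run:
```python
from h import *
from scipy.optimize import least_squares
np.set_printoptions(precision=4,suppress=True)
p=imaging.capture("wrist")
o=np.array([[238,93],[506,102],[493,214],[240,208],[468.8,166]])
S=np.array([[.05,.108,.01],[.05,-.122,.01],[-.05,-.122,.01],[-.05,.108,.01]])
def w(q,S):
    c,s=np.cos(q[2]),np.sin(q[2]);return np.c_[q[0]+c*S[:,0]-s*S[:,1],q[1]+s*S[:,0]+c*S[:,1],S[:,2]]
f=lambda q:(proj(p,w(q,S))-o[:4]).ravel()
q=least_squares(f,[.496,-.025,0]).x
print(q[:2],np.degrees(q[2]),f(q))
pt=np.array([[0,-.035,.03],[0,.045,.038],[0,-.078,.066]])
print(w(q,pt))
r0=atz(p,np.array([468.8,168.3])/[640,480],.066);c,s=np.cos(q[2]),np.sin(q[2])
d=r0[:2]-q[:2];print("lock in stand",c*d[0]+s*d[1],-s*d[0]+c*d[1])
cv2.imwrite("pics/d.png",cv2.resize(p["frame"][80:230,220:540],None,fx=2.5,fy=2.5))
```

```text
[ 0.4956 -0.0229] -1.3781763651258052 [-2.0048 -0.9045  2.454  -1.1605  0.9174  1.6296 -1.2436  1.2314]
[[ 0.4948 -0.0578  0.03  ]
 [ 0.4967  0.0221  0.038 ]
 [ 0.4938 -0.1008  0.066 ]]
lock in stand -0.002178383865983816 -0.07431546757628164
```

View pics/d.png

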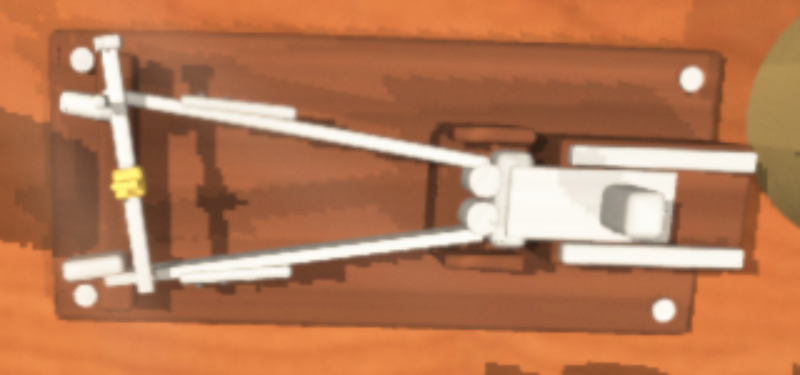

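The crop confirms the geometry: collar at crop (127,184), lock grip at (645,213), and stand yaw about -1.4°. I'm going over the lock grip and down with the fingers straddling it.

Request:
{"fn": "apply_moves", "kwargs": {"moves": [[[0.014,0.037,0.01],1.4],[[0.014,0.037,0.01],0],[[0.014,0.038,0.01],0],[[0,0,0.037],0],[[0,0,0.034],0]]}}

```text
time_s: 3.87
tcp_pos: [0.4933, -0.1001, 0.1214]
ee_rot: [[1.0, -0.025, 0.004], [-0.025, -1.0, 0.0], [0.004, -0.001, -1.0]]
wrist_force: [-0.5, 0.7, -1.4]
gripper_width: 0.571
gripper_force: 0.0
```

Request:
{"fn": "apply_moves", "kwargs": {"moves": [[[0,0,0.032],0],[[0,0,0.02],0],[[0,0,0.01],0],[[0,0,0],0]]}}

```text
time_s: 4.2
tcp_pos: [0.49, -0.0984, 0.0571]
ee_rot: [[1.0, -0.022, -0.006], [-0.022, -1.0, -0.0], [-0.006, 0.001, -1.0]]
wrist_force: [0.5, 0.3, -0.1]
gripper_width: 0.576
gripper_force: 0.0
```

Request:
{"fn": "apply_moves", "kwargs": {"moves": [[[0.004,0,-0.003],0],[[0,0,0],0],[[0,0,0],0],[[0,0,0],0],[[0,0,0],0]], "hand": 0.0}}

```text
time_s: 4.62
tcp_pos: [0.4962, -0.0998, 0.0635]
ee_rot: [[1.0, -0.024, 0.002], [-0.024, -1.0, 0.0], [0.002, -0.0, -1.0]]
wrist_force: [0.7, 0.4, 0.4]
gripper_width: 0.28
gripper_force: 0.0
```

Run:
```python
from h import *
p=imaging.capture("wrist");cv2.imwrite("pics/e.png",p["frame"])
```

```text
(no output)
```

View pics/e.png

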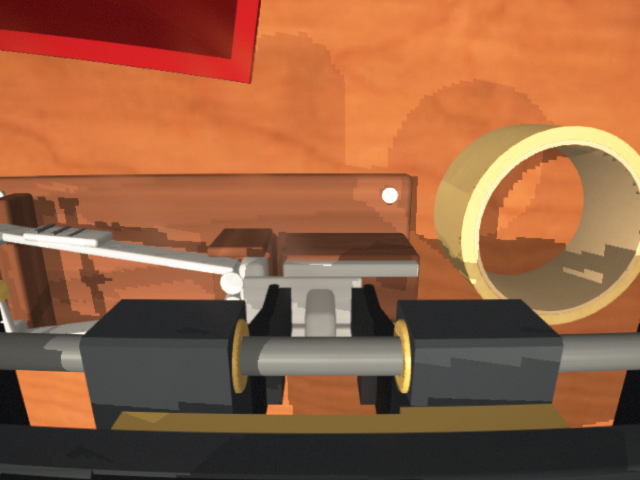

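The fingers at (270,330) and (372,330) straddle the grip at (320,310) and are still closing. I'll let them close, then pull.

Request:
{"fn": "apply_moves", "kwargs": {"moves": [[[0,0,0.002],0],[[0,0,0],0],[[0,0,0],0],[[0,0,0],0],[[0,0,0],0]]}}

```text
time_s: 5.08
tcp_pos: [0.496, -0.1, 0.0607]
ee_rot: [[1.0, -0.025, 0.0], [-0.025, -1.0, 0.0], [0.0, -0.0, -1.0]]
wrist_force: [-0.2, 0.9, 1.2]
gripper_width: 0.133
gripper_force: 30.0
```

Request:
{"fn": "apply_moves", "kwargs": {"moves": [[[0,0.005,0],0],[[0,0.006,0],0],[[0,0.006,0],0],[[0,0.005,0],0],[[0,0,0],0]]}}

```text
time_s: 5.5
tcp_pos: [0.4954, -0.1233, 0.0607]
ee_rot: [[1.0, -0.026, 0.0], [-0.026, -1.0, -0.001], [0.0, 0.001, -1.0]]
wrist_force: [1.5, -2.5, 2.0]
gripper_width: 0.137
gripper_force: 30.0
```

Request:
{"fn": "apply_moves", "kwargs": {"moves": [[[0,0.003,0],0],[[0,0.003,0],0],[[0,0,0],0]]}}

```text
time_s: 5.75
tcp_pos: [0.4953, -0.1286, 0.0607]
ee_rot: [[1.0, -0.025, 0.0], [-0.025, -1.0, -0.0], [0.0, 0.0, -1.0]]
wrist_force: [1.2, -1.2, 2.7]
gripper_width: 0.136
gripper_force: 30.0
```

Request:
{"fn": "apply_moves", "kwargs": {"moves": [[[0,0.002,0],0],[[0,0,0],0]]}}

```text
time_s: 5.92
tcp_pos: [0.4953, -0.1297, 0.0607]
ee_rot: [[1.0, -0.025, 0.001], [-0.025, -1.0, 0.001], [0.001, -0.001, -1.0]]
wrist_force: [0.1, 4.6, 2.2]
gripper_width: 0.134
gripper_force: 30.0
```

Request:
{"fn": "apply_moves", "kwargs": {"moves": [[[0,0.002,0],0],[[0,0,0],0]]}}

```text
time_s: 6.08
tcp_pos: [0.4953, -0.1299, 0.0607]
ee_rot: [[1.0, -0.025, 0.001], [-0.025, -1.0, 0.003], [0.001, -0.003, -1.0]]
wrist_force: [0.1, 13.4, 5.4]
gripper_width: 0.132
gripper_force: 30.0
```

Request:
{"fn": "apply_moves", "kwargs": {"moves": [[[0,0.0015,0],0],[[0,0,0],0]]}}

```text
time_s: 6.25
tcp_pos: [0.4953, -0.13, 0.0607]
ee_rot: [[1.0, -0.026, 0.001], [-0.026, -1.0, 0.005], [0.001, -0.005, -1.0]]
wrist_force: [-1.3, 20.3, 7.1]
gripper_width: 0.131
gripper_force: 30.0
```

Request:
{"fn": "apply_moves", "kwargs": {"moves": [[[0,-0.0035,0],0],[[0,0,0],0]]}}

```text
time_s: 6.42
tcp_pos: [0.4953, -0.1294, 0.0607]
ee_rot: [[1.0, -0.023, 0.0], [-0.023, -1.0, -0.0], [0.0, 0.0, -1.0]]
wrist_force: [1.2, 2.0, 3.7]
gripper_width: 0.132
gripper_force: 30.0
```

Request:
{"fn": "apply_moves", "kwargs": {"moves": [[[0,0,0],0],[[0,0,0],0],[[0,0,0],0]], "hand": 0.04}}

```text
time_s: 6.67
tcp_pos: [0.4941, -0.1305, 0.06]
ee_rot: [[1.0, -0.025, -0.002], [-0.025, -1.0, -0.0], [-0.002, 0.0, -1.0]]
wrist_force: [0.4, 0.4, -1.1]
gripper_width: 0.283
gripper_force: 0.0
```

Run:
```python
from h import *
s=r.sense();print(s["joints"],s["tcp_pos"],s["gripper_width"])
```

```text
[ 3.42433231e+00  2.17946862e+01 -2.72827878e+01  7.62517791e-03
 -4.10382621e+01  8.51204959e+01] [ 0.49410886 -0.13054659  0.05996326] 0.28318522736956825
```

Request:
{"fn": "apply_moves", "kwargs": {"moves": [[[0,0,-0.02],0],[[0,0,-0.04],0],[[0,0,-0.04],0],[[0,0,-0.04],0],[[0,-0.038,0],-3]]}}

```text
time_s: 7.08
tcp_pos: [0.5004, -0.0961, 0.2087]
ee_rot: [[1.0, 0.023, 0.015], [0.023, -1.0, -0.002], [0.015, 0.003, -1.0]]
wrist_force: [2.5, 0.7, 0.8]
gripper_width: 0.455
gripper_force: 0.0
```

Request:
{"fn": "apply_moves", "kwargs": {"moves": [[[0,-0.038,0],0],[[0,-0.038,0],0],[[0,-0.038,0],0],[[0,0,0],-7.14],[[0,0,0],-7.14]], "hand": 0.08}}

```text
time_s: 7.5
tcp_pos: [0.4923, 0.0234, 0.2002]
ee_rot: [[0.959, 0.282, -0.001], [0.282, -0.959, -0.0], [-0.001, 0.0, -1.0]]
wrist_force: [-0.5, -0.3, -0.1]
gripper_width: 0.751
gripper_force: 0.0
```

Request:
{"fn": "apply_moves", "kwargs": {"moves": [[[0,0,0],-7.14],[[0,0,0],-7.14],[[0,0,0],-7.14],[[0,0,0],-7.14],[[0,0,0],-7.14]]}}

```text
time_s: 7.92
tcp_pos: [0.4923, 0.0213, 0.2]
ee_rot: [[0.617, 0.787, -0.001], [0.787, -0.617, -0.001], [-0.001, -0.001, -1.0]]
wrist_force: [0.8, -0.2, 0.1]
gripper_width: 0.914
gripper_force: 0.0
```

Request:
{"fn": "apply_moves", "kwargs": {"moves": [[[0,0,0],-7.14],[[0,0,0],-7.14],[[0,0,0],-7.14],[[0,0,0],-7.14],[[0,0,0],-7.14]]}}

```text
time_s: 8.33
tcp_pos: [0.4923, 0.0212, 0.2]
ee_rot: [[0.042, 0.999, -0.002], [0.999, -0.042, -0.001], [-0.001, -0.002, -1.0]]
wrist_force: [-0.8, 0.4, 0.0]
gripper_width: 0.917
gripper_force: 0.0
```

Run:
```python
from h import *
np.set_printoptions(precision=4,suppress=True)
s=r.sense();print(s["time_s"],np.array(s["joints"]),s["tcp_pos"],s["ee_rot"])
p=imaging.capture("wrist");cv2.imwrite("pics/f.png",p["frame"])
print(p["eye"],p["orientation"],p["intrinsics"],p["dist"])
Z=dict(lock_grip=.066,tongs_grip=.038,pointer=.06,mark=.056,tip_r=.038)
for t,z in Z.items():
    for o in models.place_of(p,t)[:2]: print(" ",t,round(o["confidence"],2),np.array(o["at"])*[640,480],atz(p,o["at"],z))
```

```text
8.3333 [ 21.3892  10.2842 -19.5768   0.0033 -60.2379 156.1776] [0.4923 0.0212 0.2   ] [[ 0.0424  0.9991 -0.0016]
 [ 0.9991 -0.0424 -0.0007]
 [-0.0007 -0.0016 -1.    ]]
[0.4964 0.098  0.3617] [[ 0.9991 -0.04   -0.0144]
 [-0.0424 -0.9588 -0.2808]
 [-0.0026  0.2811 -0.9597]] [[429.2791   0.     320.8786]
 [  0.     429.2791 240.3681]
 [  0.       0.       1.    ]] [-0.0758  0.      0.      0.      0.    ]
  lock_grip 0.78 [333.568 408.48 ] [ 0.4963 -0.1328  0.066 ]
  tongs_grip 0.61 [299.328 162.288] [0.478  0.0648 0.038 ]
  tongs_grip 0.61 [337.216  71.52 ] [0.5085 0.128  0.038 ]
  pointer 0.68 [365.888 170.496] [0.5256 0.0594 0.06  ]
  mark 0.49 [331.008 184.08 ] [0.5009 0.0502 0.056 ]
  tip_r 0.71 [299.776 162.288] [0.4784 0.0648 0.038 ]
  tip_r 0.59 [360.768 161.376] [0.524  0.0636 0.038 ]
```

View pics/f.png

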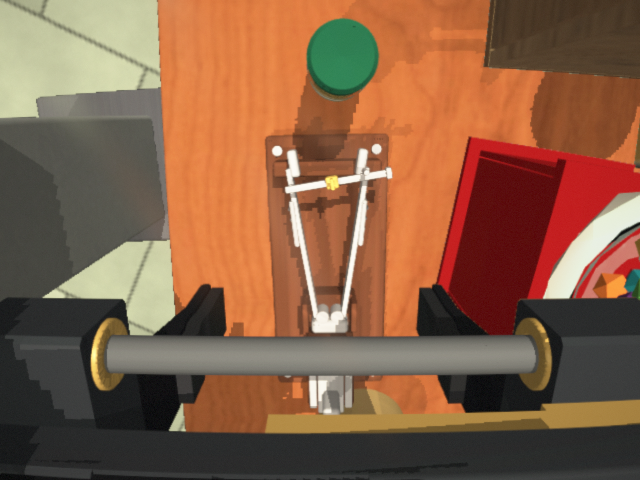

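The lock grip now shows well back at (333,400). The tongs arms run from the hinges (329,312) to the tips (293,157) and (362,157), with the collar at (332,183) and the finger plates near (297,225) and (361,225). The fingers are spread at (215,300) and (430,300). I'll turn these into positions and then descend.

Run:
```python
from h import *
np.set_printoptions(precision=4,suppress=True)
p=imaging.capture("wrist")
g=p["frame"];cv2.imwrite("pics/g.png",cv2.resize(g[140:340,250:410],None,fx=3.75,fy=3,interpolation=cv2.INTER_CUBIC)[:600])
for n,u,z in (("plL",(297,226),.038),("plR",(361.5,226),.038),("tipL",(293,157),.042),("tipR",(362,157),.042),("hinges",(329,312),.046)): print(n,atz(p,np.array(u)/[640,480],z))
```

```text
plL [0.474  0.0163 0.038 ]
plR [0.5242 0.0138 0.038 ]
tipL [0.4747 0.0699 0.042 ]
tipR [0.5255 0.0674 0.042 ]
hinges [ 0.4956 -0.0545  0.046 ]
```

View pics/g.png

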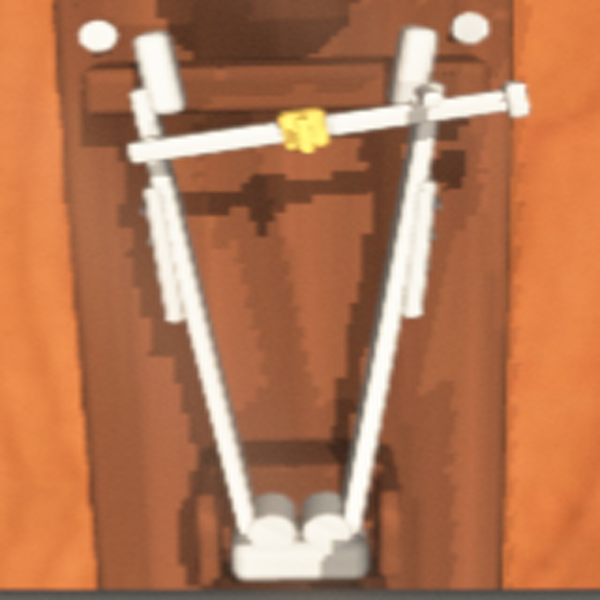

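The crop shows the plates centred near (294,224) and (362,224), giving a grip centre of about (0.498, 0.020). Descending.

Request:
{"fn": "apply_moves", "kwargs": {"moves": [[[-0.001,0.006,0.03],-1],[[0,0,0.04],0],[[0,0,0.04],0],[[0,0,0.035],0],[[0,0,0.02],0]], "hand": 0.08}}

```text
time_s: 9.1
tcp_pos: [0.4964, 0.0199, 0.032]
ee_rot: [[0.032, 0.999, -0.006], [0.999, -0.032, -0.002], [-0.002, -0.005, -1.0]]
wrist_force: [0.5, 0.2, 0.0]
gripper_width: 0.918
gripper_force: 0.0
```

Request:
{"fn": "apply_moves", "kwargs": {"moves": [[[0,0,0.008],0],[[0,0,0.004],0],[[0,0,0],0]]}}

```text
time_s: 9.35
tcp_pos: [0.4992, 0.0207, 0.0236]
ee_rot: [[0.03, 1.0, 0.0], [1.0, -0.03, -0.0], [-0.0, 0.0, -1.0]]
wrist_force: [-0.0, 0.3, -0.2]
gripper_width: 0.918
gripper_force: 0.0
```

Run:
```python
from h import *
p=imaging.capture("wrist");cv2.imwrite("pics/i.png",p["frame"])
```

```text
(no output)
```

View pics/i.png

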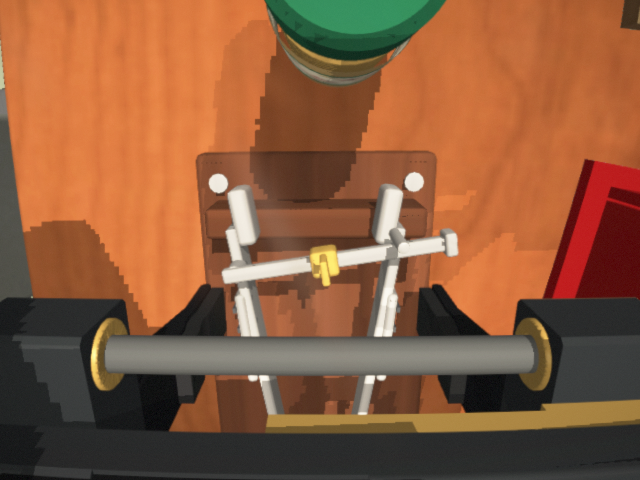

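The fingers (218 and 425 px, centre 321) straddle the plates (centre about 318), so I shift 1 mm. The blade shows at (325,265) and the pin at (398,238). Lowering and closing in part.

Request:
{"fn": "apply_moves", "kwargs": {"moves": [[[0,-0.001,0.0045],0],[[0,0,0],0],[[0,0,0],0],[[0,0,0],0],[[0,0,0],0]], "hand": 0.05}}

```text
time_s: 9.82
tcp_pos: [0.4981, 0.0208, 0.0197]
ee_rot: [[0.03, 1.0, 0.001], [1.0, -0.03, 0.0], [0.0, 0.001, -1.0]]
wrist_force: [-0.5, 1.4, 1.8]
gripper_width: 0.637
gripper_force: 8.7
```

Request:
{"fn": "apply_moves", "kwargs": {"moves": [[[0,0,0],0],[[0,0,0],0],[[0,0,0],0]], "hand": 0.046}}

```text
time_s: 10.07
tcp_pos: [0.4983, 0.0209, 0.0197]
ee_rot: [[0.03, 1.0, 0.001], [1.0, -0.03, 0.0], [0.0, 0.001, -1.0]]
wrist_force: [-0.4, 1.7, 5.2]
gripper_width: 0.54
gripper_force: 11.2
```

Request:
{"fn": "apply_moves", "kwargs": {"moves": [[[0,0,-0.002],0],[[0,0,-0.004],0],[[0,0,-0.006],0],[[0,0,-0.008],0],[[0,0,-0.008],0]]}}

```text
time_s: 10.48
tcp_pos: [0.4976, 0.0206, 0.0476]
ee_rot: [[0.03, 1.0, -0.0], [1.0, -0.03, -0.0], [-0.0, -0.0, -1.0]]
wrist_force: [-0.8, -0.2, -1.4]
gripper_width: 0.535
gripper_force: 9.4
```

Run:
```python
from h import *
p=imaging.capture("wrist");q=imaging.capture("scene")
a=cv2.resize(p["frame"][130:450,160:480],(400,400));b=cv2.resize(q["frame"][180:300,270:450],(600,400),interpolation=cv2.INTER_CUBIC)[:,:400]
cv2.imwrite("pics/j.png",np.hstack([a,b]))
```

```text
(no output)
```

View pics/j.png

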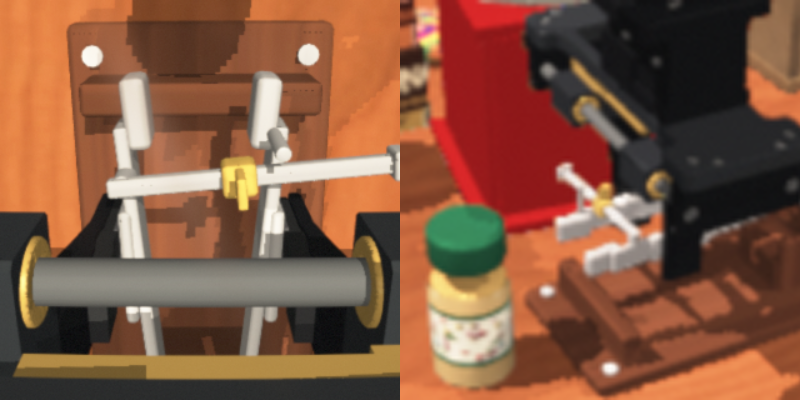

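The tongs are held and lifting, with the arms about parallel to the stand. The blade is at crop (241,190) and the pin at (278,145), still to its right. My picture views are used up, so I go on by numbers. Lifting the rest of the way.

Request:
{"fn": "apply_moves", "kwargs": {"moves": [[[0,0,-0.012],0],[[0,0,-0.018],0],[[0,0,-0.018],0],[[0,0,-0.014],0],[[0,0,-0.008],0]]}}

```text
time_s: 11.0
tcp_pos: [0.4984, 0.0209, 0.1188]
ee_rot: [[0.03, 1.0, 0.003], [1.0, -0.03, 0.001], [0.001, 0.003, -1.0]]
wrist_force: [-0.2, -0.3, -1.7]
gripper_width: 0.527
gripper_force: 9.4
```

Request:
{"fn": "apply_moves", "kwargs": {"moves": [[[0,0,-0.002],0],[[0,0,0],0],[[0,0,0],0]], "hand": 0.043}}

```text
time_s: 11.25
tcp_pos: [0.4971, 0.0205, 0.1183]
ee_rot: [[0.031, 1.0, -0.002], [1.0, -0.031, -0.0], [-0.0, -0.002, -1.0]]
wrist_force: [-0.6, -0.4, -1.0]
gripper_width: 0.504
gripper_force: 10.1
```

```bash
cat > m.py <<'E'
from h import *
np.set_printoptions(precision=4,suppress=True)
s=r.sense();R=np.array(s["ee_rot"]);T=np.array(s["tcp_pos"]);u=T[2]+.019-.008  # underside z
ps={n:imaging.capture(n) for n in ("wrist","scene","side")}
print(s["time_s"],T,s["gripper_width"]*87,s["gripper_force"])
loc=lambda X:R.T@(X-T)*1000   # tool frame mm: x to tips, y across
p=ps["wrist"]
hsv=cv2.cvtColor(p["frame"],cv2.COLOR_BGR2HSV)
y=cv2.inRange(hsv,(20,120,120),(35,255,255));y[300:]=0
n,l,st,c=cv2.connectedComponentsWithStats(y);k=1+np.argmax(st[1:,4]);print("yellow",st[k],c[k])
rows=[(int(v),float(np.mean(np.where(l[v]==k)[0])),int((l[v]==k).sum())) for v in range(st[k][1],st[k][1]+st[k][3])];print(rows)
for t,dz in (("pointer",.031),("mark",.029),("tip_r",.008),("tip_l",.008)):
    rs={}
    for n,q in ps.items():
        for o in models.place_of(q,t)[:2]:
            print(t,n,round(o["confidence"],2),np.array(o["at"])*[640,480],loc(atz(q,o["at"],u+dz)))
cv2.imwrite("pics/m.png",p["frame"]);np.save("cam.npy",np.r_[u])
E
python3 m.py
```

```text
11.25 [0.4971 0.0205 0.1183] 43.868056666003845 10.147102132905275
yellow [343 257  28  42 892] [356.7735 274.5841]
[(257, 358.8333333333333, 6), (258, 356.5, 20), (259, 356.0, 23), (260, 355.0, 25), (261, 355.5, 26), (262, 355.5, 26), (263, 356.0, 27), (264, 356.0, 27), (265, 356.0, 27), (266, 356.0, 27), (267, 356.5, 28), (268, 356.0, 27), (269, 356.0, 27), (270, 356.0, 27), (271, 356.5, 28), (272, 357.0, 27), (273, 357.0, 27), (274, 356.5, 28), (275, 357.0, 27), (276, 357.0, 27), (277, 357.0, 27), (278, 357.0, 27), (279, 357.0, 27), (280, 357.0, 27), (281, 357.0, 27), (282, 357.0, 27), (283, 357.0, 27), (284, 357.0, 27), (285, 357.5, 26), (286, 357.0, 25), (287, 356.5, 24), (288, 356.0, 21), (289, 359.5, 8), (290, 359.5, 8), (291, 359.5, 8), (292, 359.5, 8), (293, 360.0, 7), (294, 359.5, 8), (295, 360.0, 7), (296, 360.0, 7), (297, 360.0, 7), (298, 360.0, 5)]
pointer wrist 0.71 [383.488 250.32 ] [ 38.804   18.8307 -42.0401]
pointer scene 0.77 [323.776 203.616] [ 38.9872  14.6116 -42.0335]
pointer side 0.58 [311.616 198.912] [ 30.4531  19.0278 -42.0381]
mark wrist 0.63 [362.176 282.
[... 156 characters left out ...]
mark scene 0.33 [322.176 206.016] [ 43.6519  11.4545 -40.0299]
tip_r wrist 0.96 [286.272 214.512] [ 44.2795 -11.333  -18.9943]
tip_r wrist 0.93 [356.608 217.824] [ 43.1366  12.6596 -19.0316]
tip_r scene 0.81 [324.48  215.424] [ 38.7026  13.1273 -19.0311]
tip_r scene 0.75 [328.384 223.008] [ 44.1222 -13.0934 -18.9915]
tip_r side 0.56 [315.776 213.6  ] [ 38.0135  10.1262 -19.0262]
tip_l wrist 0.96 [286.272 214.512] [ 44.2795 -11.333  -18.9943]
tip_l wrist 0.93 [356.608 217.824] [ 43.1366  12.6596 -19.0316]
tip_l scene 0.81 [324.48  215.424] [ 38.7026  13.1273 -19.0311]
tip_l scene 0.75 [328.384 223.008] [ 44.1222 -13.0934 -18.9915]
tip_l side 0.56 [315.776 213.6  ] [ 38.0135  10.1262 -19.0262]
```

Request:
{"fn": "apply_moves", "kwargs": {"moves": [[[0,0,0],0],[[0,0,0],0],[[0,0,0],0],[[0,0,0],0],[[0,0,0],0]], "hand": 0.0395}}

```text
time_s: 12.42
tcp_pos: [0.4978, 0.0207, 0.1191]
ee_rot: [[0.03, 1.0, 0.0], [1.0, -0.03, 0.0], [0.0, -0.0, -1.0]]
wrist_force: [-0.8, 0.9, -0.9]
gripper_width: 0.457
gripper_force: 12.2
```

```bash
cat > m2.py <<'E'
from h import *
np.set_printoptions(precision=3,suppress=True,linewidth=200)
s=r.sense();R=np.array(s["ee_rot"]);T=np.array(s["tcp_pos"]);u=T[2]+.019-.008
p=imaging.capture("wrist");f=p["frame"]
print(s["time_s"],T,s["gripper_width"]*87,s["gripper_force"])
loc=lambda px,dz:R.T@(atz(p,np.array(px)/[640,480],u+dz)-T)*1000
hsv=cv2.cvtColor(f,cv2.COLOR_BGR2HSV)
y=cv2.inRange(hsv,(20,120,120),(35,255,255));y[320:]=0
n,l,st,c=cv2.connectedComponentsWithStats(y);k=1+np.argmax(st[1:,4]);m=l==k
w=m.sum(1);rw=np.where((w>=4)&(w<=12))[0];rw=rw[rw>st[k][1]+10]
bl=np.array([(np.where(m[v])[0].mean(),v) for v in rw]);print("blade px",bl[0],bl[-1],"collar",c[k],st[k][:4])
B=[loc(q,.031) for q in bl];print("blade tool mm",np.mean(B,0)[:2])
P=models.place_of(p,"pointer")
for o in P[:2]: print("pointer",o["confidence"],np.array(o["at"])*[640,480],loc(np.array(o["at"])*[640,480],.031)[:2])
M=models.place_of(p,"mark")
for o in M[:2]: print("mark",o["confidence"],np.array(o["at"])*[640,480],loc(np.array(o["at"])*[640,480],.029)[:2])
t=models.place_of(p,"tip_r")
for o in t[:2]: print("tip",o["confidence"],np.array(o["at"])*[640,480],loc(np.array(o["at"])*[640,480],.008)[:2])
# white map round the pin: saturation low, bright
a,b=np.array(P[0]["at"])*[640,480]
x0,y0=int(c[k][0])-50,210
sub=hsv[y0:306:2,x0:x0+110]
for i,row in enumerate(sub): print(y0+2*i,"".join("Y" if m[y0+2*i,x0+j] else (str(v[2]*10//256) if v[1]<60 else ".") for j,v in enumerate(row)))
print("x0",x0);cv2.imwrite("pics/m2.png",f)
E
python3 m2.py
```

```text
12.4167 [0.498 0.021 0.119] 39.727236692499545 12.24667307222262
blade px [366.375 291.   ] [367. 300.] collar [363.971 276.633] [350 259  28  42]
blade tool mm [24.406 14.41 ]
pointer 0.58 [369.92  250.176] [38.8  14.85]
mark 0.88 [366.016 284.016] [27.335 14.253]
tip 0.67 [293.376 215.616] [43.86  -8.918]
tip 0.56 [349.824 220.512] [42.148 10.361]m2.py:23: RuntimeWarning: overflow encountered in scalar multiply
  for i,row in enumerate(sub): print(y0+2*i,"".join("Y" if m[y0+2*i,x0+j] else (str(v[2]*10//256) if v[1]<60 else ".") for j,v in enumerate(row)))
Traceback (most recent call last):
  File "m2.py", line 23, in <module>
    for i,row in enumerate(sub): print(y0+2*i,"".join("Y" if m[y0+2*i,x0+j] else (str(v[2]*10//256) if v[1]<60 else ".") for j,v in enumerate(row)))
                                              ~~~~~~~^^^^^^^^^^^^^^^^^^^^^^^^^^^^^^^^^^^^^^^^^^^^^^^^^^^^^^^^^^^^^^^^^^^^^^^^^^^^^^^^^^^^^^^^^^^^^^
  File "m2.py", line 23, in <genexpr>
    for i,row in enumerate(sub): print(y0+2*i,"".join("Y" if m[y0+2*i,x0+j] else (str(v[2]*10//256) if v[1]<60 else ".") for j,v in enumerate(row)))
                                                                                      ~~~~~~~^^~~~
OverflowError: Python integer 256 out of bounds for uint8
```

```bash
sed -i 's/str(v\[2\]\*10\/\/256)/str(int(v[2])*10\/\/256)/; s/x0:x0+110/x0-30:x0+110/; s/x0+j\]/x0-30+j]/; s/int(c\[k\]\[0\])-50/int(c[k][0])-60/' m2.py; python3 m2.py
```

```text
12.6167 [0.498 0.021 0.119] 40.136693283007524 12.278977611567825
blade px [365.727 291.   ] [367.5 300. ] collar [364.146 276.829] [350 259  29  42]
blade tool mm [24.453 14.415]
pointer 0.77 [371.328 250.992] [38.594 15.265]
mark 0.96 [366.72  283.008] [27.712 14.452]
tip 0.73 [296.128 217.2  ] [43.348 -7.991]
tip 0.55 [350.4 220.8] [42.09  10.554]
210 8999999999999988754.......................................................3567889999999999999886............................................
212 8999999999999988765......................................................4356788999999999999988.............................................
214 88999999999999887655.....................................................4457888999999999999987.............................................
216 88999999999999888655.....................................................3457888999999999999987.............................................
218 88999999999999888655.....................................................3457889999999999999987.............................................
220 889999999999998887
[... 5519 characters left out ...]
.........................................................33467.YYYYYYYY666421111111110000111111..................
298 9999987544..........................................................................344898YYYYYYY.7666421111111100110011111.................
300 9999987544..........................................................................345899.YYYYYY.8988631111111110101011111.................
302 99999875444........................................................................33458999998999999998521111111100101011111................
304 88999886444........................................................................334689999989999999985211111111100001101100...............
x0 304
```

Request:
{"fn": "apply_moves", "kwargs": {"moves": [[[0,0,0],0],[[0,0,0],0],[[0,0,0],0],[[0,0,0],0]], "hand": 0.0387}}

```text
time_s: 13.15
tcp_pos: [0.4977, 0.0207, 0.1191]
ee_rot: [[0.03, 1.0, -0.0], [1.0, -0.03, -0.0], [-0.0, -0.0, -1.0]]
wrist_force: [-0.3, 0.3, -0.2]
gripper_width: 0.446
gripper_force: 12.7
```

```bash
python3 m2.py | sed -E '/^2[1-4][0-9] |^26[246] /d'
python3 - <<'E'
from h import *
np.set_printoptions(precision=4,suppress=True)
a=imaging.capture("scene");b=imaging.capture("side")
for t in ("tongs","tongs_grip","tip_r","pointer","mark","lock_grip","jar","tape"):
    A=models.place_of(a,t)[:2];B=models.place_of(b,t)[:2]
    for o in A:
        for q in B: print(t,round(o["confidence"],2),round(q["confidence"],2),*tri([ray(a,o["at"]),ray(b,q["at"])]))
E
```

```text
13.15 [0.498 0.021 0.119] 38.83781056378129 12.665030742064118
blade px [368.5 292. ] [368.5 301. ] collar [365.712 277.381] [352 260  28  42]
blade tool mm [24.094 15.013]
pointer 0.59 [369.472 251.904] [38.286 14.748]
mark 0.57 [369.472 284.4  ] [27.226 15.325]
mark 0.17 [368.896 250.08 ] [38.213 14.793]
tip 0.76 [297.024 216.72 ] [43.491 -7.666]
tip 0.55 [347.584 216.72 ] [43.495  9.584]
250 987556666...........................................................................4333478999999998........................................
252 987544...............................................................................3346899999999997.......................................
254 988654..............................................................................43347899999999998.......................................
256 9886544..............................................................................335688999999998........................................
258 9986555.............................................................................333577888999988.......................
[... 3270 characters left out ...]
62e-05]
tip_r 0.49 0.69 [0.4829 0.0734 0.1511] [3.295288354564908e-05, 3.295288354558871e-05]
tip_r 0.49 0.66 [0.4925 0.0689 0.1423] [0.0022311490607511975, 0.002231149060751131]
pointer 0.5 0.52 [0.5118 0.06   0.1568] [0.001108058148207892, 0.001108058148207904]
mark 0.48 0.28 [0.4906 0.0619 0.1602] [0.014538071615923794, 0.014538071615923704]
lock_grip 0.76 0.6 [ 0.4987 -0.1341  0.063 ] [0.0007140280290787046, 0.0007140280290785685]
lock_grip 0.64 0.6 [0.4752 0.0617 0.1732] [0.007889215836633766, 0.007889215836633668]
jar 0.98 0.76 [ 0.5104  0.1287 -0.0009] [5.450894024771094e-05, 5.4508940247656806e-05]
tape 0.61 0.96 [ 0.5279 -0.2101 -0.0073] [0.002291750702819665, 0.0022917507028195035]
```

Run:
```python
from h import *
np.set_printoptions(precision=2,suppress=True)
s=r.sense();R=np.array(s["ee_rot"]);T=np.array(s["tcp_pos"]);u=T[2]+.011
p=imaging.capture("wrist");print(s["time_s"],s["gripper_width"]*87)
loc=lambda px,dz:(R.T@(atz(p,np.array(px)/[640,480],u+dz)-T)*1000)[:2]
print("bar top at collar",loc((366,276),.024),"bar ends",loc((305,279.5),.024),loc((400,274.3),.024))
print("pin top",loc((369.5,253),.033), "pin base front?",loc((365,232),.024))
for z in (.029,.031,.033,.035,.037,.039): print(z,"blade top end",loc((369.4,300.5),z),"low",loc((368.7,293),z))
```

```text
14.25 38.86822454745015
bar top at collar [28.05 14.72] bar ends [26.87 -4.54] [28.61 25.47]
pin top [38.6  14.52] pin base front? [42.44 13.99]
0.029 blade top end [21.88 15.47] low [24.39 15.17]
0.031 blade top end [22.79 15.23] low [25.25 14.93]
0.033 blade top end [23.69 14.98] low [26.11 14.69]
0.035 blade top end [24.59 14.74] low [26.98 14.45]
0.037 blade top end [25.49 14.5 ] low [27.84 14.22]
0.039 blade top end [26.39 14.25] low [28.7  13.98]
```

Request:
{"fn": "apply_moves", "kwargs": {"moves": [[[0,0,0],0],[[0,0,0],0],[[0,0,0],0],[[0,0,0],0]], "hand": 0.0383}}

```text
time_s: 14.63
tcp_pos: [0.4978, 0.0207, 0.1191]
ee_rot: [[0.03, 1.0, 0.0], [1.0, -0.03, -0.0], [0.0, 0.0, -1.0]]
wrist_force: [-0.2, -0.2, -2.1]
gripper_width: 0.446
gripper_force: 12.8
```

```bash
cat > m3.py <<'E'
from h import *
np.set_printoptions(precision=2,suppress=True)
res=[]
for i in range(3):
    s=r.sense();R=np.array(s["ee_rot"]);T=np.array(s["tcp_pos"]);u=T[2]+.011
    p=imaging.capture("wrist")
    loc=lambda px,dz:(R.T@(atz(p,np.array(px)/[640,480],u+dz)-T)*1000)[:2]
    h=cv2.cvtColor(p["frame"],cv2.COLOR_BGR2HSV).astype(int);S,V=h[...,1],h[...,2]
    wh=(S<60)&(V>140);ye=(h[...,0]>19)&(h[...,0]<36)&(S>110)&(V>110)
    cx=int(np.median(np.where(ye[270:288,330:400])[1]))+330
    def barc(c): v=np.where(wh[262:290,c])[0];return v.mean()+262
    cols=[c for c in list(range(cx-60,cx-18))+list(range(cx+18,cx+36))]
    k,b=np.polyfit(cols,[barc(c) for c in cols],1)
    A=loc((cx-50,k*(cx-50)+b),.023);B=loc((cx+30,k*(cx+30)+b),.023);t=(B-A)/np.linalg.norm(B-A)
    cen=lambda m,r0,r1,c0,c1:np.mean([(w.min()+w.max())/2+c0 for w in (np.where(m[v,c0:c1])[0] for v in range(r0,r1)) if len(w)])
    col=cen(ye,274,286,cx-20,cx+22);bl=cen(ye,294,300,cx-12,cx+16)
    pin=cen((S<60)&(V>190),251,257,cx-8,cx+16)
    P=loc((pin,253.5),.033);C=loc((col,276),.0265);L=loc((bl,297),.039)
    mk=np.array([C[0],(C[1]+L[1])/2])
    print(s["gripper_width"]*87,s["gripper_force"],"slope",t[0]/t[1],"px",col,bl,pin,"P",P,"C",C,"L",L,"px_x",(P-mk)@t[:2],"y",(P-mk)@[t[1],-t[0]])
E
python3 m3.py
```

```text
38.76535441520102 12.83270861953497 slope 0.05000880176432409 px 366.875 370.0 368.25 P [38.46 14.15] C [29.02 14.71] L [27.48 14.38] px_x 0.08262074623012951 y 9.44612879546547
38.54659852068318 12.83506739884615 slope 0.04928475458136014 px 366.8333333333333 370.1666666666667 368.25 P [38.47 14.17] C [29.03 14.71] L [27.48 14.44] px_x 0.05841756574411686 y 9.447102948162467
38.63045151086577 12.83625983633101 slope 0.04939526527102688 px 366.8333333333333 370.1666666666667 368.0833333333333 P [38.45 14.11] C [29.01 14.7 ] L [27.47 14.43] px_x 0.011832238607870312 y 9.4486629825464
```

```bash
python3 -c "
from station import r
print(r.sense()['time_s'],r.finish_job())"
```

```text
the job is handed in; nothing more can be done
14.7833 None
```

I slid the lock back to its end stop and lifted the tongs about 10 cm, level to within a degree or two. They are held there with the pin within about 0.1 mm of the blade by my measurement; the job was handed in at 14.8 s and its result was not reported back.

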